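# Pull the round knob off the gas hob

### The arm

A 6-joint arm with a two-finger parallel gripper is mounted at the origin on the work surface. World frame = base frame: x ahead of the robot, y to its left, z up, the work surface at z = 0. Lengths are in m, angles in rad, forces in N, time in s.
With the tool pointing down it reaches from about 0.4 to 0.825 m from the base axis. Payload 7 kg.
Tool frame: the origin (TCP) lies on the centre line of the jaws, within the pads' length; the fingertips stand 22 mm ahead of it and the grasp point (between the pads) lies 3 mm ahead of it; z points along the fingers, x is the direction in which the jaws open and shut, and the axes are right-handed (so a half turn about z gives the same grasp; the last joint's range is limited). The gripper opens to 85 mm and grips with 20 to 120 N. Pads are 22 mm wide; open, the fingers measure 114 mm over their backs; the gripper's body (76 mm by 85 mm) begins 54 mm behind the grasp point. The pads swing forward as they close: fully open they stand 13 mm farther back than shut.
Start: joints at [-0.931, 0.359, 0.012, 0, -1.224, -0.288], TCP at [0.233, -0.634, 0.253] pointing down, gripper open.
Joint ranges: [-3.07, 3.07], [-1.43, 2.12], [-1.02, 1.25], [-3.03, 1.67], [-3.05, -0], [-3.03, 3.03]. Speed limits (rad/s): [2.39, 2.39, 3.01, 3.14, 3.14, 3.14].

### API

Orientations are given as a rotation vector (axis times angle).
In Python, from rig import * gives the robot as it stands.
- The arm moves only by the tool servo_tool, never from a script. Its argument "steps" is a list of rows, each an object of numbers: "jaw": the closure in counts, from 0 (fully open) to 255 (shut); "dx", "dy", "dz": the shift along the world's x, y, z in mm; "yaw": the turn about the world's z in degrees. A call has 1 to 20 rows; each row shifts and turns the commanded pose from where the row before left it; what a row does not reach is not made up. A row lasts 1/12 s, in which the tool goes at most 41.7 mm and 7.16 degrees, less where a joint would pass 70% of its speed; a pose out of reach is approached as far as the arm can. A call is refused whole if a number of a shift passes 41.7 or a number of a turn 7.16, either way. A call with a gripper value outside its range is refused whole. The fingers move at their own pace and stop on an object; the grip force is fixed at half the most. Time passes only in rows, so rows that do not move let the fingers close. It gives the time, the measured TCP pose, the force and the opening at its end, in the units of the state.
- state(): the state, without advancing time (a new reading comes with each control period).
- camera(name): name is "side" or "top"; returns a dict with "frame" (400x640x3 uint8, blue, green, red), "range_z" (400x640 float32, m along the optical axis (not along the pixel's ray), 0 where there is no reading), "mtx" (3x3 intrinsics, pixels), "R" (3x3) and "t" (3): a world point X has camera coordinates R X + t. Camera axes: x right, y down, z forward; pixel columns grow to the right and rows downward; lengths in m; the calibration is good to about 2 mm. A picture is of the moment at which its call begins.
- hand_in(): hands the job in, once; it reports no verdict.
The state is a dict: "time_s": time; "joint_pos": joint angles; "joint_vel": joint speeds; "effort": joint torques, N m; "eef_pos": TCP position; "ee_rot": TCP orientation; "wrist_force": force on the tool from outside, world axes, zero at the start; "torque": the same for the moment, N m; "grip_width": finger opening in m.
Only numpy, scipy, OpenCV 4.12 (cv2) and the standard library are available. Lean on these libraries where they do the work, as an engineer would, in place of code of your own. Each camera call takes 0.05 s, during which the arm holds its last target. There are 200 camera calls.

### The job

Take the puller, hook its two prongs under the head of the round disc knob on the gas hob (not the two bar-shaped knobs) and pull straight up until the knob pops off its spindle. Carry the knob on the puller to the bamboo trivet, stand the puller upright there with the knob still between its prongs, and let go. Do not touch the knob with the fingers.

Things in the scene. Friction and masses are not known exactly. Their poses are not given: they have to be found in the camera images.
- puller: C-shaped steel puller, sizes in mm, 180 g, on a flat foot 5 thick. Origin: underside of foot, below the handle; z up, x where the two prongs point. Prongs 12 wide, slot between them 32 wide, from x -20 to +32, flared tips to +43 (68 over both). Back post x -46 to -38; arm 59 to 67 up spans over the knob's head. Wooden handle over the origin, 67 to 117 up, 26 along x, 16 along y (grip across y)
- round_knob: Sizes in mm. Steel knob with round disc head on one of the hob's three spindles (the other two knobs have 50 x 15 bar heads). About 60 g, snug: about 4 to 10 N straight up, free after 18 mm. Origin: centre of the stem's underside, on the hob's plate while seated; z up. Stem 22 diameter, 26 long; head on it 54 diameter, 14 thick, so a gap 26 high runs under the head
- hob: Black two-ring gas hob, fixed, sizes in mm: plate 290 wide (y), 500 long (x), 12 thick. Origin: counter level under the middle knob; x points from knobs to rings, away from the robot. Knobs in a row at x 0, y -90, 0, 90, tops up to 56 above the counter; front edge at x -55, free space before it, so prongs go in along +x. Ring grids from x 62, 50 high
- trivet: Square bamboo trivet, fixed, 180 x 180 x 10 mm, flat on the counter on the other side of the hob from the puller. Origin: centre of its underside, at counter level; x and y along its sides, z up
There are look-alikes about, which are no part of the job. Leave any purple or yellow look-alike of the puller alone.

How it is judged:
On the way:
1. the round knob is off its spindle, carried by the puller (z of round_knob in the frame of hob above 0.035 m and contact force between puller and round_knob above 0.1 N), for 0.2 s.
At the end, for the whole second after the job is handed in: The puller stands upright (within 11 degrees) on the trivet with the round knob between its prongs: both origins within 85 mm of the trivet's centre, within 30 mm sideways of each other, knob less than 35 mm and puller less than 25 mm above the counter; both at rest (horizontal distance between each of round_knob, puller and trivet below 0.085 m and height (world z) of round_knob below 0.035 m and height (world z) of puller below 0.025 m and angle between puller's own z axis and vertical below 0.2 rad and horizontal distance between round_knob and puller below 0.03 m and linear speed of each of round_knob, puller below 0.02 m/s); the robot touches nothing.
It fails at once if the fingers touch the round knob (contact force between the fingers and round_knob above 0.5 N).
It also fails if it takes over 64 s, if anything falls off the work surface, if the arm or the gripper's body presses on something with over 40 N, if the wrist force passes 120 N, or if a joint passes its speed limit or range.

## Working session

There is one attempt and no reset: what is moved stays moved. The work goes in short steps, Python scripts to look and compute and a tool call to move; the robot and the scene stay as the last step left them, time stands still between calls to the robot, and variables do not carry over. Pictures are saved under pics/ and viewed, about 8 in all and at most 12, crops included, and the job is handed in when it is done.

Besides the shell and the picture viewer there is one more tool, called after "Emit:" by a JSON object that holds its "fn" and its "kwargs", one argument or row to a line. servo_tool: Moves the arm, as the interface text tells. Its arguments: {"type":"object","properties":{"steps":{"type":"array","items":{"type":"object","properties":{"jaw":{"type":"number"},"dx":{"type":"number"},"dy":{"type":"number"},"dz":{"type":"number"},"yaw":{"type":"number"}}}}},"required":["steps"]}

```bash
ls; mkdir -p pics
cat > h.py <<'E'
from rig import *
import numpy as np, cv2
def pts(c):
    v,u=np.mgrid[0:400,0:640]; z=c["range_z"].astype(float); K=c["mtx"]
    P=np.stack([(u-K[0,2])/K[0,0]*z,(v-K[1,2])/K[1,1]*z,z],-1)
    W=(P-c["t"])@c["R"]; W[z==0]=np.nan
    return W
def ray(c,u,v,h):
    d=c["R"].T@np.linalg.inv(c["mtx"])@np.array([u,v,1.]); o=-c["R"].T@c["t"]
    return o+d*(h-o[2])/d[2]
E
python3 - <<'E'
from h import *
print(state())
for n in("top","side"):
    c=camera(n); cv2.imwrite(f"pics/{n}0.png",c["frame"]); print(n,c["mtx"],c["R"],c["t"],(c["range_z"]==0).mean())
    np.savez(f"pics/{n}0.npz",**{k:c[k] for k in c})
E
```

```text
pics
{'time_s': 0.0, 'joint_pos': array([-9.30851190e-01,  3.59398322e-01,  1.10686004e-02, -3.26500120e-04,
       -1.22408508e+00, -2.88101692e-01]), 'joint_vel': array([-1.68618738e-03,  4.73408305e-04, -1.12446901e-03, -2.96314039e-05,
       -1.50244928e-03, -5.94262857e-04]), 'effort': array([-7.03153000e-04, -5.83313620e+01,  2.93416250e+01,  6.93668291e+00,
       -6.08830145e-03,  2.87950058e-05]), 'eef_pos': array([ 0.23245048, -0.63325189,  0.25236475]), 'ee_rot': array([-1.79768726e+00, -2.57466233e+00, -1.25997700e-03]), 'wrist_force': array([0.04863424, 0.05907733, 0.22885801]), 'torque': array([ 0.02268974, -0.02196424,  0.00579368]), 'grip_width': 0.08517710549131993}
top [[381.47083894   0.         320.25066553]
 [  0.         381.47083894 203.26040948]
 [  0.           0.           1.        ]] [[-3.60398782e-04 -9.99469851e-01 -3.25559125e-02]
 [-9.92780647e-01  4.26247978e-03 -1.19868337e-01]
 [ 1.19943558e-01  3.22776794e-02 -9.92255861e-01]] [0.06786024 0.48667252 0.99458983] 0.00387109375
side [[415.32958643   0.         324.42524633]
 [  0.         415.32958643 192.48692488]
 [  0.           0.           1.        ]] [[-0.97470485 -0.22282886 -0.01725559]
 [-0.12226426  0.59625436 -0.79343065]
 [ 0.18708797 -0.77125096 -0.60841602]] [0.48850503 0.05709127 1.04892109] 0.0041953125
```

View pics/top0.png

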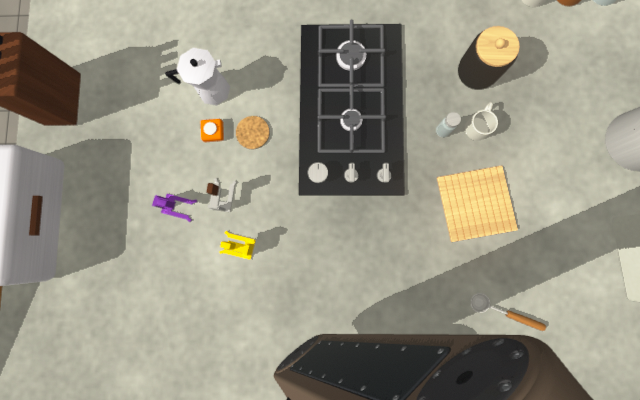

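View pics/side0.png

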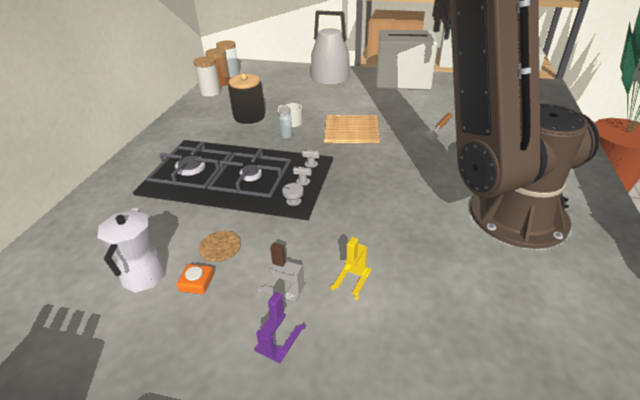

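Run:
```python
from h import *
T=dict(np.load("pics/top0.npz")); S=dict(np.load("pics/side0.npz"))
a=cv2.resize(T["frame"][165:225,195:275],None,fx=5,fy=5,interpolation=2)
b=cv2.resize(S["frame"][230:310,240:320],None,fx=5,fy=5,interpolation=2)[:300]
b=cv2.resize(S["frame"][235:305,250:320],(300,300),interpolation=2)
k=cv2.resize(T["frame"][150:200,290:410],(400,167*400//400),interpolation=2)
k2=cv2.resize(S["frame"][145:215,270:340],(300,300),interpolation=2)
im=np.zeros((600,700,3),np.uint8); im[:300,:400]=a; im[:300,400:]=b; im[300:467,:400]=k; im[300:,400:]=k2
cv2.imwrite("pics/crop0.png",im)
for n,c,box in(("top",T,(165,225,195,275)),("side",S,(235,305,250,320))):
    W=pts(c); hsv=cv2.cvtColor(c["frame"],cv2.COLOR_BGR2HSV)
    r0,r1,c0,c1=box; w=W[r0:r1,c0:c1]; f=c["frame"][r0:r1,c0:c1].astype(int); m=w[...,2]>0.1
    print(n,"h>0.1",m.sum(),np.nanmean(w[m],0),w[m][:,2].max())
    m=(w[...,2]>.055)&(w[...,2]<.075)
    print("arm",m.sum(),np.nanmin(w[m],0),np.nanmax(w[m],0))
```

```text
top h>0.1 85 [0.51575182 0.33765029 0.11528735] 0.12060904353135093
arm 158 [0.46883715 0.32823236 0.05718889] [0.52533853 0.35943936 0.07475401]
side h>0.1 298 [0.49773204 0.40198724 0.11302667] 0.11885464982768604
arm 291 [0.4694499  0.328994   0.05505974] [0.530008   0.36167953 0.07489313]
```

View pics/crop0.png

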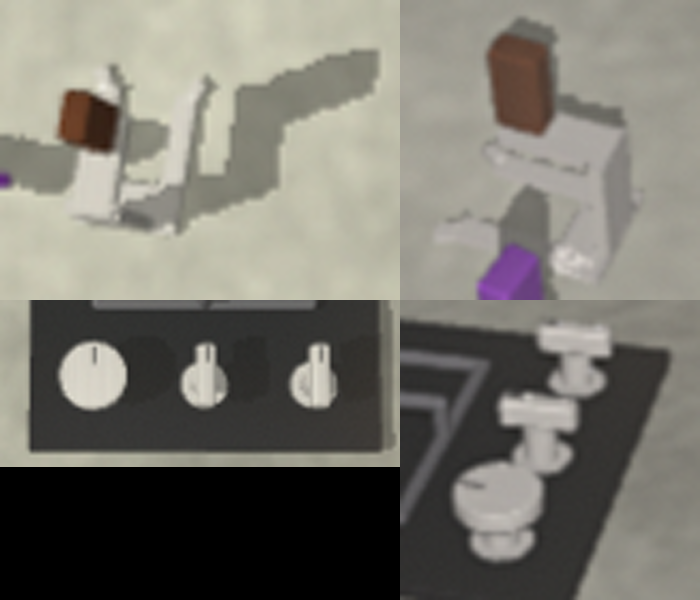

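Run:
```python
from h import *
T=dict(np.load("pics/top0.npz")); S=dict(np.load("pics/side0.npz"))
def rect(w,l):
    r=cv2.minAreaRect((w[:,:2]*1000).astype(np.float32)); print(l,len(w),"c",np.round(r[0],1),"sz",np.round(r[1],1),"ang",round(r[2],1),"z med",round(np.median(w[:,2])*1000,1),"mean",np.round(w[:,:2].mean(0)*1000,1))
for n,c,box in(("top",T,(165,225,195,275)),("side",S,(235,305,250,320))):
    W=pts(c); r0,r1,c0,c1=box; w=W[r0:r1,c0:c1]; f=c["frame"][r0:r1,c0:c1]; hsv=cv2.cvtColor(f,cv2.COLOR_BGR2HSV)
    brown=(hsv[...,1]>110)&((hsv[...,0]<15)|(hsv[...,0]>170))
    pur=(hsv[...,0]>120)&(hsv[...,0]<165)&(hsv[...,1]>80)
    print(n); z=w[...,2]
    print("counter",np.nanmedian(z[:, -8:])*1e3, np.nanstd(z[:5,-8:])*1e3)
    rect(w[brown&(z>.112)],"handletop"); rect(w[brown&(z>.07)],"handle all")
    rect(w[~brown&~pur&(z>.060)&(z<.073)],"armtop")
    bright=(f.min(-1)>150)
    rect(w[~brown&~pur&(z>.003)&(z<.012)&bright],"prongs")
    # print grid of heights
    if n=="top":
        zz=np.nan_to_num(z[8:48,12:50]*1000).astype(int); 
        for i,r in enumerate(zz): print(i+r0+8,' '.join('%3d'%v if v>2 else '  .' for v in r))
```

```text
top
counter 0.9016144068928427 1.7952319028800543
handletop 61 c [515.5 339. ] sz [15.2 23.8] ang 79.8 z med 117.7 mean [515.6 338.5]
handle all 98 c [515.4 338.7] sz [15.8 23.7] ang 78.7 z med 116.2 mean [515.  336.2]
armtop 149 c [497.4 342.8] sz [28.9 54.7] ang 84.9 z med 67.5 mean [490.3 341.3]
prongs 642 c [516.8 308. ] sz [225.7 166.8] ang 89.9 z med 4.0 mean [514.1 311.1]
173   .   .   .   6   .   .   .   .   3   .   .   3   .   .   .   .   .   .   .   .   .   .   .   .   .   .   3   .   3   .   .   4   .   .   .   .   .   .
174   .   .   .   .   .   .   .   .   .   .   .   .   .   .   .   .   .   .   .   3   .   .   .   .   .   .   .   3   .   .   .   .   .   .   3   3   .   .
175   4   .   .   .   .   4   .   .   3   .   .   .   .   .   .   .   .   .   .   .   .   .   .   .   .   .   .   .   .   .   5   .   .   3   .   3   .   .
176   .   .   .   .   .   .   .   .   .   .   3   .   .   .   .   .   .   .   .   5   3   .   .   3   .   4   .   .   .   .   .   .   .   .   3   .   .   .
177   .   .   .   .   .   .   .   .   3   .   .   .   3   .   3   .   .   .   .   .   .   .   
[... 5207 characters left out ...]
 .
211   .   .   .   .   .   .   .   3   .   .   .   .   .   .   .   .   3   7   4   5   5   3   .   4   .   .   .   .   .   .   .   .   .   .   .   3   .   3
212   .   .   .   .   .   .   .   .   .   3   .   .   3   .   .   .   .   .   .   .   .   .   .   .   .   .   .   3   .   .   3   .   3   3   .   .   .   .
side
counter -0.29963830649949413 1.4417289586508735
handletop 44 c [515.7 343.1] sz [11.4 23.3] ang 79.5 z med 116.4 mean [514.8 344.4]
handle all 100 c [515.8 343.3] sz [11.7 23.2] ang 80.3 z med 107.3 mean [515.  346.2]
armtop 251 c [499.1 340.5] sz [29.7 58.8] ang 78.1 z med 66.3 mean [493.7 346.4]
prongs 284 c [528.  341.3] sz [122.   81.9] ang 11.1 z med 4.6 mean [513.8 343. ]
```

Run:
```python
from h import *
T=dict(np.load("pics/top0.npz")); S=dict(np.load("pics/side0.npz"))
for n,c,box in(("top",T,(155,190,300,400)),("side",S,(145,215,270,325))):
    W=pts(c); r0,r1,c0,c1=box; w=W[r0:r1,c0:c1]; f=c["frame"][r0:r1,c0:c1]; z=w[...,2]
    m=((z>.045)&(z<.062)&(f.min(-1)>110)).astype(np.uint8)
    N,L,s,cen=cv2.connectedComponentsWithStats(m)
    for i in range(1,N):
        if s[i,4]<15: continue
        q=w[L==i]; u,v=cen[i]; print(n,"comp",s[i,4],np.round(cen[i]+[c0,r0],1),"mean mm",np.round(q.mean(0)*1e3,1),"med z",np.round(np.median(q[:,2])*1e3,1))
        (a,b),r=cv2.minEnclosingCircle((q[:,:2]*1e3).astype(np.float32)); print("  circ",round(a,1),round(b,1),round(r,1))
        # outline rays at z=.052, ellipse
        k=(L==i).astype(np.uint8); cn=max(cv2.findContours(k,0,1)[0],key=cv2.contourArea)[:,0]+[c0,r0]
        P=np.array([ray(c,*p,.052)[:2]*1e3 for p in cn],np.float32); (a,b),r=cv2.minEnclosingCircle(P); print("  raycirc",round(a,1),round(b,1),round(r,1))
# trivet
for n,c,box in(("top",T,(150,260,420,530)),("side",S,(105,155,310,395))):
    W=pts(c); r0,r1,c0,c1=box; f=c["frame"][r0:r1,c0:c1]; hsv=cv2.cvtColor(f,cv2.COLOR_BGR2HSV)
    m=((hsv[...,1]>70)&(hsv[...,0]<35)).astype(np.uint8); m=cv2.morphologyEx(m,2,np.ones((3,3)))
    cn=max(cv2.findContours(m,0,1)[0],key=cv2.contourArea)[:,0]+[c0,r0]
    P=np.array([ray(c,*p,.010)[:2]*1e3 for p in cn],np.float32); r=cv2.minAreaRect(P)
    w=W[r0:r1,c0:c1][m>0]; print(n,"trivet",np.round(r[0],1),np.round(r[1],1),round(r[2],1),"z",np.nanmedian(w[:,2])*1e3)
# hob plate edge: left/front edges from top (z=.012)
g=T["frame"].max(-1); m=(g<70).astype(np.uint8); m[:, :285]=0; m[:,415:]=0; m[205:]=0
cn=max(cv2.findContours(m,0,1)[0],key=cv2.contourArea)[:,0]
P=np.array([ray(T,*p,.012)[:2]*1e3 for p in cn],np.float32); r=cv2.minAreaRect(P); print("hob",r)
left=P[(cn[:,0]<304)&(cn[:,1]>30)&(cn[:,1]<190)]; print(cv2.fitLine(left,2,0,.01,.01).ravel())
```

```text
top comp 311 [317.7 172.4] mean mm [566.8  72.8  52.4] med z 52.4
  circ 567.2 73.0 26.9
  raycirc 566.9 72.9 26.8
top comp 110 [351.5 172.2] mean mm [566.  -16.5  56.3] med z 56.5
  circ 566.8 -16.7 24.4
  raycirc 567.3 -15.5 24.8
top comp 111 [385.5 172.2] mean mm [ 565.2 -105.9   55.7] med z 55.9
  circ 565.8 -107.1 25.1
  raycirc 566.5 -106.1 24.8
side comp 92 [310.6 152.7] mean mm [ 564.9 -103.4   52.3] med z 53.4
  circ 566.1 -106.0 24.9
  raycirc 566.1 -99.6 28.5
side comp 96 [302.  169.8] mean mm [566.  -13.4  52.7] med z 53.9
  circ 567.6 -12.7 24.7
  raycirc 566.4 -13.5 27.1
side comp 240 [292.5 189.8] mean mm [566.7  76.7  51. ] med z 51.4
  circ 566.5 72.9 28.8
  raycirc 565.9 77.5 30.5
top trivet [ 488.5 -355.2] [181.1 182.9] 10.1 z 10.246669769730438
side trivet [ 487.4 -348.9] [182.  187.9] 10.9 z 9.557257398358775
hob ((761.7617797851562, -18.345230102539062), (287.48907470703125, 495.8358154296875), 89.56099700927734)
[ 9.999752e-01 -7.045333e-03  7.565665e+02  1.238284e+02]
```

Emit:
{"fn": "servo_tool", "kwargs": {
  "steps": [
    {"dx": 28,"dy": 15},
    {"dx": 28,"dy": 30},
    {"dx": 28,"dy": 30},
    {"dx": 28,"dy": 30},
    {"dx": 28,"dy": 30},
    {"dx": 28,"dy": 30},
    {"dx": 28,"dy": 30},
    {"dx": 28,"dy": 30},
    {"dx": 28,"dy": 30},
    {"dx": 28,"dy": 30},
    {"dy": 35},
    {"dy": 35},
    {"dy": 35},
    {"dy": 35},
    {"dy": 35},
    {"dy": 35},
    {"dy": 35},
    {"dy": 35},
    {"dy": 35},
    {"dy": 35}
  ]
}}

```text
schema error: expected keys jaw, dx, dy, dz, yaw
```

Emit:
{"fn": "servo_tool", "kwargs": {
  "steps": [
    {"dy": 35,"yaw": -3},
    {"dy": 35,"yaw": -3},
    {"dy": 35,"yaw": -3},
    {"dy": 35,"yaw": -3},
    {"dy": 35,"yaw": -3},
    {"dy": 35,"yaw": -3},
    {"dy": 35,"yaw": -3},
    {"dy": 35,"yaw": -3},
    {"dy": 25,"yaw": -3},
    {"dy": 15,"yaw": -3.5},
    {},
    {}
  ]
}}

```text
schema error: expected keys jaw, dx, dy, dz, yaw
```

Run:
```python
from h import *
s=state(); print(s["time_s"],s["eef_pos"],s["ee_rot"],s["joint_pos"],2*np.degrees(np.arctan2(s["ee_rot"][1],s["ee_rot"][0])))
```

```text
0.1 [ 0.23243793 -0.63331429  0.25249243] [-1.79780452e+00 -2.57478442e+00 -1.04929809e-03] [-9.30883840e-01  3.59291774e-01  1.11707839e-02 -2.47184759e-04
 -1.22409282e+00 -2.88112794e-01] -249.8481842668743
```

All five keys are needed in every row.

Emit:
{"fn": "servo_tool", "kwargs": {
  "steps": [
    {"jaw": 0,"dx": 28,"dy": 15,"dz": 0,"yaw": 0},
    {"jaw": 0,"dx": 28,"dy": 30,"dz": 0,"yaw": 0},
    {"jaw": 0,"dx": 28,"dy": 30,"dz": 0,"yaw": 0},
    {"jaw": 0,"dx": 28,"dy": 30,"dz": 0,"yaw": 0},
    {"jaw": 0,"dx": 28,"dy": 30,"dz": 0,"yaw": 0},
    {"jaw": 0,"dx": 28,"dy": 30,"dz": 0,"yaw": 0},
    {"jaw": 0,"dx": 28,"dy": 30,"dz": 0,"yaw": 0},
    {"jaw": 0,"dx": 28,"dy": 30,"dz": 0,"yaw": 0},
    {"jaw": 0,"dx": 28,"dy": 30,"dz": 0,"yaw": 0},
    {"jaw": 0,"dx": 28,"dy": 30,"dz": 0,"yaw": 0},
    {"jaw": 0,"dx": 0,"dy": 35,"dz": 0,"yaw": 0},
    {"jaw": 0,"dx": 0,"dy": 35,"dz": 0,"yaw": 0},
    {"jaw": 0,"dx": 0,"dy": 35,"dz": 0,"yaw": 0},
    {"jaw": 0,"dx": 0,"dy": 35,"dz": 0,"yaw": 0},
    {"jaw": 0,"dx": 0,"dy": 35,"dz": 0,"yaw": 0},
    {"jaw": 0,"dx": 0,"dy": 35,"dz": 0,"yaw": 0},
    {"jaw": 0,"dx": 0,"dy": 35,"dz": 0,"yaw": 0},
    {"jaw": 0,"dx": 0,"dy": 35,"dz": 0,"yaw": 0},
    {"jaw": 0,"dx": 0,"dy": 35,"dz": 0,"yaw": 0},
    {"jaw": 0,"dx": 0,"dy": 35,"dz": 0,"yaw": 0}
  ]
}}

```text
time_s: 1.77
eef_pos: [0.512, 0.003, 0.2532]
ee_rot: [-1.798, -2.576, 0.0]
wrist_force: [1.0, -0.2, -0.4]
grip_width: 0.0854
```

Emit:
{"fn": "servo_tool", "kwargs": {
  "steps": [
    {"jaw": 0,"dx": 0,"dy": 35,"dz": 0,"yaw": -3},
    {"jaw": 0,"dx": 0,"dy": 35,"dz": 0,"yaw": -3},
    {"jaw": 0,"dx": 0,"dy": 35,"dz": 0,"yaw": -3},
    {"jaw": 0,"dx": 0,"dy": 35,"dz": 0,"yaw": -3},
    {"jaw": 0,"dx": 0,"dy": 35,"dz": 0,"yaw": -3},
    {"jaw": 0,"dx": 0,"dy": 35,"dz": 0,"yaw": -3},
    {"jaw": 0,"dx": 0,"dy": 35,"dz": 0,"yaw": -3},
    {"jaw": 0,"dx": 0,"dy": 35,"dz": 0,"yaw": -3},
    {"jaw": 0,"dx": 0,"dy": 25,"dz": 0,"yaw": -3},
    {"jaw": 0,"dx": 0,"dy": 15,"dz": 0,"yaw": -3.5},
    {"jaw": 0,"dx": 0,"dy": 0,"dz": 0,"yaw": 0},
    {"jaw": 0,"dx": 0,"dy": 0,"dz": 0,"yaw": 0}
  ]
}}

```text
time_s: 2.77
eef_pos: [0.5121, 0.3219, 0.2524]
ee_rot: [2.41, 2.015, -0.002]
wrist_force: [-0.3, -0.6, -0.3]
grip_width: 0.0851
```

Run:
```python
from h import *
s=state(); print(s["time_s"],s["eef_pos"],s["ee_rot"],s["joint_pos"],2*np.degrees(np.arctan2(s["ee_rot"][1],s["ee_rot"][0])))
```

```text
2.7667 [0.5121251  0.32185676 0.2524197 ] [ 2.41046419  2.01459175 -0.00247471] [ 8.83642582e-01  2.45829367e-01 -1.49547334e-01 -2.02692980e-04
 -1.17698772e+00 -2.63280907e+00] 79.77567795193787
```

Emit:
{"fn": "servo_tool", "kwargs": {
  "steps": [
    {"jaw": 0,"dx": 3,"dy": 18,"dz": -10,"yaw": 0},
    {"jaw": 0,"dx": 0,"dy": 0,"dz": -25,"yaw": 0},
    {"jaw": 0,"dx": 0,"dy": 0,"dz": -25,"yaw": 0},
    {"jaw": 0,"dx": 0,"dy": 0,"dz": -25,"yaw": 0},
    {"jaw": 0,"dx": 0,"dy": 0,"dz": -25,"yaw": 0},
    {"jaw": 0,"dx": 0,"dy": 0,"dz": -20,"yaw": 0},
    {"jaw": 0,"dx": 0,"dy": 0,"dz": -14,"yaw": 0},
    {"jaw": 0,"dx": 0,"dy": 0,"dz": -8,"yaw": 0},
    {"jaw": 0,"dx": 0,"dy": 0,"dz": 0,"yaw": 0},
    {"jaw": 0,"dx": 0,"dy": 0,"dz": 0,"yaw": 0}
  ]
}}

```text
time_s: 3.6
eef_pos: [0.5159, 0.3388, 0.1017]
ee_rot: [2.412, 2.012, -0.0]
wrist_force: [-1.1, 0.0, 1.0]
grip_width: 0.0854
```

Run:
```python
from h import *
c=camera("side"); t=camera("top")
a=cv2.resize(c["frame"][200:320,220:340],(480,480),interpolation=2); b=cv2.resize(t["frame"][160:240,180:260],(320,320),interpolation=2)
im=np.zeros((480,800,3),np.uint8); im[:,:480]=a; im[:320,480:]=b; cv2.imwrite("pics/grasp.png",im); print(state()["eef_pos"],state()["wrist_force"])
```

```text
[0.51622401 0.33958959 0.1026248 ] [ 0.46016969 -0.28938045  0.3383825 ]
```

View pics/grasp.png

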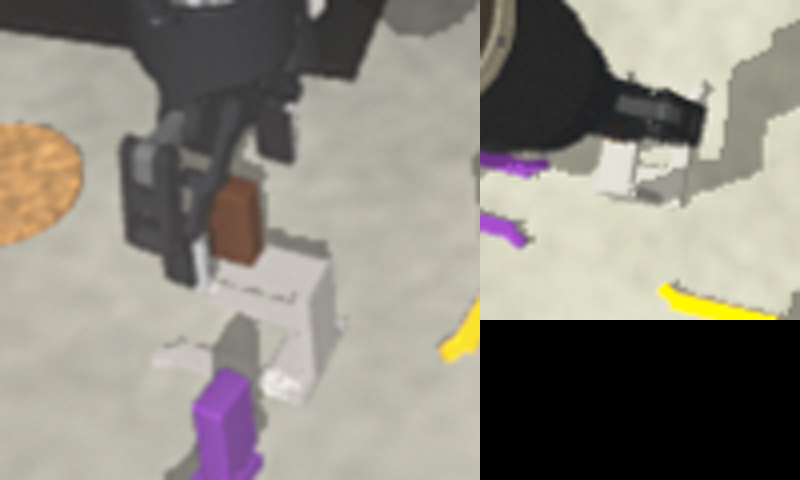

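Run:
```python
from h import *
S=dict(np.load("pics/side0.npz")); T=dict(np.load("pics/top0.npz"))
def pj(c,X):
    p=c["mtx"]@(c["R"]@np.array(X)+c["t"]); return p[:2]/p[2]
e=np.array([.5162,.3396,.1026]); a=np.radians(79.8); j=np.array([np.cos(a),np.sin(a),0]); xx=np.array([np.sin(a),-np.cos(a),0])
for nm,X in(("near tip in",e+j*.0427-[0,0,.01]),("near out",e+j*.057-[0,0,.01]),("near in x+11",e+j*.0427+xx*.011-[0,0,.01]),("near in x-11",e+j*.0427-xx*.011-[0,0,.01]),("far in",e-j*.0427-[0,0,.01]),("handle top",[.5155,.340,.117]),("handle topx-",np.array([.5155,.340,.117])-xx*.013),("handle topx+",np.array([.5155,.340,.117])+xx*.013)):
    p=pj(S,X); print(nm,"zoom",(p-[220,200])*4, "top", (pj(T,X)-[180,160])*4+[480,0])
f=S["frame"][230:310,250:320]; hsv=cv2.cvtColor(f,cv2.COLOR_BGR2HSV); m=(hsv[...,1]>110)&((hsv[...,0]<15)|(hsv[...,0]>170))
y,x=np.nonzero(m); print("brown side cols",x.min()+250,x.max()+250,"rows",y.min()+230,y.max()+230)
```

```text
near tip in zoom [191.02340251 276.92246955] top [546.70431845 106.28404234]
near out zoom [176.18146803 298.06301258] top [525.15261182 102.509305  ]
near in x+11 zoom [171.0052049  270.40621342] top [550.35627756  89.6047868 ]
near in x-11 zoom [211.21977253 283.49672376] top [543.04311809 123.00550457]
far in zoom [272.18511485 161.31741315] top [676.11056049 128.94928094]
handle top zoom [230.00244238 182.65560729] top [598.3730043  112.60104664]
handle topx- zoom [253.62674233 189.7936847 ] top [594.00362027 132.92944855]
handle topx+ zoom [206.61951382 175.59046019] top [602.72899424  92.33496021]
brown side cols 271 282 rows 244 265
```

Emit:
{"fn": "servo_tool", "kwargs": {
  "steps": [
    {"jaw": 255,"dx": 0,"dy": 0,"dz": 0,"yaw": 0},
    {"jaw": 255,"dx": 0,"dy": 0,"dz": 0,"yaw": 0},
    {"jaw": 255,"dx": 0,"dy": 0,"dz": 0,"yaw": 0},
    {"jaw": 255,"dx": 0,"dy": 0,"dz": 0,"yaw": 0},
    {"jaw": 255,"dx": 0,"dy": 0,"dz": 0,"yaw": 0},
    {"jaw": 255,"dx": 0,"dy": 0,"dz": 0,"yaw": 0},
    {"jaw": 255,"dx": 0,"dy": 0,"dz": 0,"yaw": 0},
    {"jaw": 255,"dx": 0,"dy": 0,"dz": 0,"yaw": 0},
    {"jaw": 255,"dx": 0,"dy": 0,"dz": 0,"yaw": 0},
    {"jaw": 255,"dx": 0,"dy": 0,"dz": 0,"yaw": 0},
    {"jaw": 255,"dx": 0,"dy": 0,"dz": 0,"yaw": 0},
    {"jaw": 255,"dx": 0,"dy": 0,"dz": 0,"yaw": 0}
  ]
}}

```text
time_s: 4.7
eef_pos: [0.5157, 0.3394, 0.1015]
ee_rot: [2.413, 2.012, 0.0]
wrist_force: [-0.4, -0.8, 3.1]
grip_width: 0.0157
```

Emit:
{"fn": "servo_tool", "kwargs": {
  "steps": [
    {"jaw": 255,"dx": 0,"dy": 0,"dz": 8,"yaw": 0},
    {"jaw": 255,"dx": 0,"dy": 0,"dz": 16,"yaw": 0},
    {"jaw": 255,"dx": 0,"dy": 0,"dz": 22,"yaw": 0},
    {"jaw": 255,"dx": 0,"dy": 0,"dz": 22,"yaw": 0},
    {"jaw": 255,"dx": 0,"dy": -10,"dz": 12,"yaw": 0},
    {"jaw": 255,"dx": 0,"dy": -20,"dz": 0,"yaw": 1},
    {"jaw": 255,"dx": 0,"dy": -25,"dz": 0,"yaw": 1},
    {"jaw": 255,"dx": 0,"dy": -25,"dz": 0,"yaw": 1},
    {"jaw": 255,"dx": 0,"dy": -25,"dz": 0,"yaw": 1},
    {"jaw": 255,"dx": -5,"dy": -25,"dz": 0,"yaw": 1},
    {"jaw": 255,"dx": -5,"dy": -25,"dz": 0,"yaw": 1},
    {"jaw": 255,"dx": -5,"dy": -25,"dz": 0,"yaw": 1},
    {"jaw": 255,"dx": -5,"dy": -25,"dz": 0,"yaw": 1},
    {"jaw": 255,"dx": -5,"dy": -25,"dz": 0,"yaw": 1},
    {"jaw": 255,"dx": -5,"dy": -20,"dz": 0,"yaw": 0.7},
    {"jaw": 255,"dx": -5,"dy": -11,"dz": 0,"yaw": 0},
    {"jaw": 255,"dx": 0,"dy": -5,"dz": 0,"yaw": 0},
    {"jaw": 255,"dx": 0,"dy": 0,"dz": 0,"yaw": 0},
    {"jaw": 255,"dx": 0,"dy": 0,"dz": 0,"yaw": 0},
    {"jaw": 255,"dx": 0,"dy": 0,"dz": 0,"yaw": 0}
  ]
}}

```text
time_s: 6.37
eef_pos: [0.481, 0.0741, 0.1813]
ee_rot: [2.233, 2.209, 0.0]
wrist_force: [0.2, -0.2, -2.1]
grip_width: 0.0152
```

Run:
```python
from h import *
s=state(); print(s["time_s"],s["eef_pos"],s["wrist_force"],s["joint_pos"],2*np.degrees(np.arctan2(s["ee_rot"][1],s["ee_rot"][0])))
```

```text
6.3667 [0.4809783  0.07406832 0.18131112] [ 0.2122497  -0.22369156 -2.09835298] [ 5.57914741e-01  1.10210632e-01 -4.96001415e-01  7.07474886e-06
 -9.64314213e-01 -2.13962527e+00] 89.37489317343524
```

Emit:
{"fn": "servo_tool", "kwargs": {
  "steps": [
    {"jaw": 255,"dx": 0,"dy": -1,"dz": -12,"yaw": 0},
    {"jaw": 255,"dx": 0,"dy": 0,"dz": -18,"yaw": 0},
    {"jaw": 255,"dx": 0,"dy": 0,"dz": -15,"yaw": 0},
    {"jaw": 255,"dx": 0,"dy": 0,"dz": -9,"yaw": 0},
    {"jaw": 255,"dx": 0,"dy": 0,"dz": -3,"yaw": 0},
    {"jaw": 255,"dx": 0,"dy": 0,"dz": 0,"yaw": 0},
    {"jaw": 255,"dx": 0,"dy": 0,"dz": 0,"yaw": 0}
  ]
}}

```text
time_s: 6.95
eef_pos: [0.481, 0.0728, 0.1247]
ee_rot: [2.233, 2.209, 0.0]
wrist_force: [-0.9, 0.3, -0.3]
grip_width: 0.0153
```

Run:
```python
from h import *
c=camera("side"); t=camera("top")
np.savez("pics/t1.npz",**t); np.savez("pics/s1.npz",**c)
a=cv2.resize(c["frame"][120:220,250:350],(500,500),interpolation=2); b=cv2.resize(t["frame"][150:225,280:355],(300,300),interpolation=2)
im=np.zeros((500,800,3),np.uint8); im[:,:500]=a; im[:300,500:]=b; cv2.imwrite("pics/pre.png",im); print(state()["eef_pos"],state()["wrist_force"])
W=pts(t)[150:225,280:355]
zz=np.nan_to_num(W[...,2]*1000).astype(int)
for i in range(20,60): print(150+i,' '.join('%3d'%v for v in zz[i,15:62]))
```

```text
[0.48115074 0.07274888 0.12508595] [ 0.5341358   0.6234193  -2.02960708]
170 540 541 542 540 541 540 542 541 541 542 541 542 541 540 541 540 541 542 540 543 542 542 540 541 541 540 541 541 541 541 540 540 539 538 537 538 540 538 539 540 537 539 536 537  13  10  11
171 542 539 541 542 542 541 541 542 541 543 541 542 541 542 541 538 541 538 542 541 541 542 540 541 540 541 541 540 542 539 540 540 538 538 537 540 536 539 539 538 537 538 536 535  14  13  11
172 541 540 542 541 542 542 542 541 542 541 540 542 541 542 542 541 542 541 541 542 543 542 540 541 542 541 542 541 540 540 540 539 541 539 540 540 540 537 538 537 538 537 536 535 427  13  11
173 543 542 541 541 542 541 541 542 539 543 540 541 541 541 542 541 541 543 542 542 542 540 542 541 540 542 542 540 540 541 540 540 539 538 540 538 538 538 538 538 538 539 537 529 429  12  10
174 542 542 540 542 541 541 542 541 540 541 541 541 541 540 540 540 542 541 541 539 540 542 542 542 540 541 541 542 540 539 540 539 540 541 539 538 540 539 539 537 538 539 535 518 430 427  13
175 541 541 542 541 541 540 541 540 541 540 539 540 541 541 541 542
[... 5952 characters left out ...]
 450 446 444 442 440 436 432 429 431 431 431 427 375 367 359 349 337 324 308   0   0  -1  -1   2   0   0   1  -1   2   0   4
207 500 500 499 495 495 495 495 492 488 487 487 486 480 476 436 436 434 432 430 431 434 433 431 430 430 425 376 369 363 351 343 334 321 307   4   2   2   2   1   0   0   1   0   0   0   1  -2
208 498 497 498 496 494 493 492 489 487 484 481 478 431 431 432 429 430 429 433 430 430 430 426 422 374 368 365 355 350 339 326 316 305  29   2   1   0   0   1   5   2   0   0   4   3   4   0
209 495 496 496 492 492 492 486 486 482 479 472 429 430 427 431 430 427 427 429 430 425 372 370 363 360 354 345 338 331 320 312 301  29  30   0   0   1   2  -1  -2  -2  -2   1   0   0   0   0
```

View pics/pre.png

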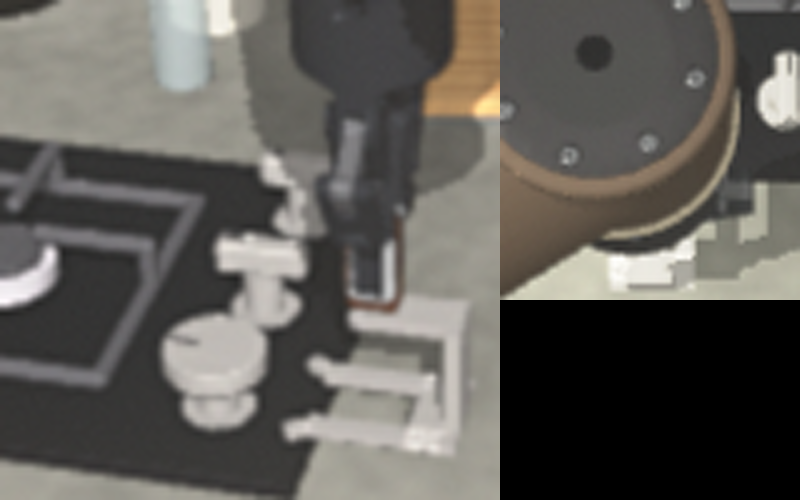

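Run:
```python
from h import *
S=dict(np.load("pics/s1.npz"))
def pj(X):
    p=S["mtx"]@(S["R"]@np.array(X)+S["t"]); return np.round((p[:2]/p[2]-[250,120])*5)
e=np.array([.4811,.0727,.0225]); a=np.radians(-.6); x=np.array([np.cos(a),np.sin(a),0]); y=np.array([-np.sin(a),np.cos(a),0]); z=np.array([0,0,1])
for n,p in dict(nearTipOutTop=(43,34,5),nearTipOutBot=(43,34,0),farTipInTop=(43,-28,5),farTipOutTop=(43,-34,5),backTopNear=(-46,12,67),backNearBotPost=(-46,28,0),nearSlotTop=(32,16,5),nearOuter0=(0,28,5)).items():
    print(n,pj(e+(p[0]*x+p[1]*y+p[2]*z)/1000))
k=np.array([.567,.073,.012])
for n,p in dict(headTopC=(0,0,40),headx_=(-27,0,26),stemBot=(0,0,0),headxp=(27,0,40)).items(): print(n,pj(k+np.array(p)/1000))
f=S["frame"]; 
W=pts(S)
# prong points
for u,v in((309,206),(320,206),(330,207),(315,194),(325,195),(335,197),(342,183),(342,190)): print(u,v,np.round(np.nanmedian(W[v-1:v+2,u-1:u+2].reshape(-1,3),0)*1e3,1))
```

```text
nearTipOutTop [279. 431.]
nearTipOutBot [280. 438.]
farTipInTop [311. 358.]
farTipOutTop [314. 351.]
backTopNear [462. 329.]
backNearBotPost [454. 455.]
nearSlotTop [310. 412.]
nearOuter0 [365. 435.]
headTopC [214. 343.]
headx_ [266. 371.]
stemBot [219. 404.]
headxp [164. 337.]
309 206 [517.5 100.5  27.1]
320 206 [489.5  98.7  26.6]
330 207 [463.7  98.3  28.4]
315 194 [513.7  52.5  27.5]
325 195 [486.8  52.9  28.1]
335 197 [460.4  53.5  28. ]
342 183 [437.9  71.1  88.7]
342 190 [437.   81.8  75.9]
```

Emit:
{"fn": "servo_tool", "kwargs": {
  "steps": [
    {"jaw": 255,"dx": 0,"dy": 0,"dz": 3,"yaw": 0},
    {"jaw": 255,"dx": 4,"dy": 0,"dz": 0,"yaw": 0},
    {"jaw": 255,"dx": 6,"dy": 0,"dz": 0,"yaw": 0},
    {"jaw": 255,"dx": 6,"dy": 0,"dz": 0,"yaw": 0},
    {"jaw": 255,"dx": 6,"dy": 0,"dz": 0,"yaw": 0},
    {"jaw": 255,"dx": 6,"dy": 0,"dz": 0,"yaw": 0},
    {"jaw": 255,"dx": 6,"dy": 0,"dz": 0,"yaw": 0},
    {"jaw": 255,"dx": 4,"dy": 0,"dz": 0,"yaw": 0},
    {"jaw": 255,"dx": 2,"dy": 0,"dz": 0,"yaw": 0},
    {"jaw": 255,"dx": 0,"dy": 0,"dz": 0,"yaw": 0}
  ]
}}

```text
time_s: 7.88
eef_pos: [0.5209, 0.0723, 0.127]
ee_rot: [-2.234, -2.209, 0.001]
wrist_force: [-0.1, 0.2, -1.4]
grip_width: 0.0154
```

Emit:
{"fn": "servo_tool", "kwargs": {
  "steps": [
    {"jaw": 255,"dx": 4,"dy": 0,"dz": 0,"yaw": 0},
    {"jaw": 255,"dx": 6,"dy": 0,"dz": 0,"yaw": 0},
    {"jaw": 255,"dx": 6,"dy": 0,"dz": 0,"yaw": 0},
    {"jaw": 255,"dx": 6,"dy": 0,"dz": 0,"yaw": 0},
    {"jaw": 255,"dx": 6,"dy": 0,"dz": 0,"yaw": 0},
    {"jaw": 255,"dx": 6,"dy": 0,"dz": 0,"yaw": 0},
    {"jaw": 255,"dx": 4,"dy": 0,"dz": 0,"yaw": 0},
    {"jaw": 255,"dx": 2,"dy": 0,"dz": 0,"yaw": 0},
    {"jaw": 255,"dx": 0,"dy": 0,"dz": 0,"yaw": 0},
    {"jaw": 255,"dx": 0,"dy": 0,"dz": 0,"yaw": 0}
  ]
}}

```text
time_s: 8.72
eef_pos: [0.5604, 0.0722, 0.1271]
ee_rot: [-2.234, -2.209, 0.001]
wrist_force: [-0.2, 0.1, -1.9]
grip_width: 0.0154
```

Emit:
{"fn": "servo_tool", "kwargs": {
  "steps": [
    {"jaw": 255,"dx": 3,"dy": 0,"dz": 0,"yaw": 0},
    {"jaw": 255,"dx": 3,"dy": 0,"dz": 0,"yaw": 0},
    {"jaw": 255,"dx": 0,"dy": 0,"dz": 2,"yaw": 0},
    {"jaw": 255,"dx": 0,"dy": 0,"dz": 2,"yaw": 0},
    {"jaw": 255,"dx": 0,"dy": 0,"dz": 2,"yaw": 0},
    {"jaw": 255,"dx": 0,"dy": 0,"dz": 2,"yaw": 0},
    {"jaw": 255,"dx": 0,"dy": 0,"dz": 2,"yaw": 0},
    {"jaw": 255,"dx": 0,"dy": 0,"dz": 2,"yaw": 0},
    {"jaw": 255,"dx": 0,"dy": 0,"dz": 2,"yaw": 0}
  ]
}}

```text
time_s: 9.47
eef_pos: [0.5662, 0.0723, 0.1411]
ee_rot: [-2.234, -2.208, 0.001]
wrist_force: [1.3, -0.6, -7.5]
grip_width: 0.0153
```

Emit:
{"fn": "servo_tool", "kwargs": {
  "steps": [
    {"jaw": 255,"dx": 0,"dy": 0,"dz": 2,"yaw": 0},
    {"jaw": 255,"dx": 0,"dy": 0,"dz": 2,"yaw": 0},
    {"jaw": 255,"dx": 0,"dy": 0,"dz": 2,"yaw": 0},
    {"jaw": 255,"dx": 0,"dy": 0,"dz": 2,"yaw": 0},
    {"jaw": 255,"dx": 0,"dy": 0,"dz": 2,"yaw": 0},
    {"jaw": 255,"dx": 0,"dy": 0,"dz": 2,"yaw": 0},
    {"jaw": 255,"dx": 0,"dy": 0,"dz": 2,"yaw": 0},
    {"jaw": 255,"dx": 0,"dy": 0,"dz": 2,"yaw": 0},
    {"jaw": 255,"dx": 0,"dy": 0,"dz": 2,"yaw": 0},
    {"jaw": 255,"dx": 0,"dy": 0,"dz": 2,"yaw": 0},
    {"jaw": 255,"dx": 0,"dy": 0,"dz": 2,"yaw": 0},
    {"jaw": 255,"dx": 0,"dy": 0,"dz": 2,"yaw": 0},
    {"jaw": 255,"dx": 0,"dy": 0,"dz": 2,"yaw": 0},
    {"jaw": 255,"dx": 0,"dy": 0,"dz": 2,"yaw": 0},
    {"jaw": 255,"dx": 0,"dy": 0,"dz": 2,"yaw": 0},
    {"jaw": 255,"dx": 0,"dy": 0,"dz": 2,"yaw": 0},
    {"jaw": 255,"dx": 0,"dy": 0,"dz": 1,"yaw": 0},
    {"jaw": 255,"dx": 0,"dy": 0,"dz": 0,"yaw": 0},
    {"jaw": 255,"dx": 0,"dy": 0,"dz": 0,"yaw": 0}
  ]
}}

```text
time_s: 11.05
eef_pos: [0.5666, 0.0724, 0.1743]
ee_rot: [-2.234, -2.209, -0.0]
wrist_force: [0.1, -0.6, -1.8]
grip_width: 0.0152
```

Run:
```python
from h import *
c=camera("side")
cv2.imwrite("pics/lift.png",cv2.resize(c["frame"][110:220,250:360],(550,550),interpolation=2)); s=state(); print(s["eef_pos"],s["wrist_force"],s["torque"])
```

```text
[0.56650717 0.07233471 0.17423114] [ 0.68882127  1.73853781 -2.07240693] [ 0.01038373 -0.00398036 -0.05428643]
```

View pics/lift.png

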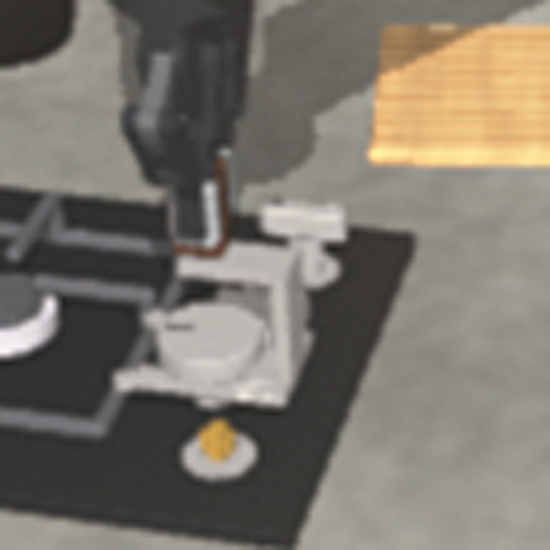

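Emit:
{"fn": "servo_tool", "kwargs": {
  "steps": [
    {"jaw": 255,"dx": 0,"dy": 0,"dz": 3,"yaw": 0},
    {"jaw": 255,"dx": 0,"dy": 0,"dz": 6,"yaw": 0},
    {"jaw": 255,"dx": 0,"dy": 0,"dz": 8,"yaw": 0},
    {"jaw": 255,"dx": 0,"dy": 0,"dz": 8,"yaw": 0},
    {"jaw": 255,"dx": 0,"dy": 0,"dz": 6,"yaw": 0},
    {"jaw": 255,"dx": 0,"dy": 0,"dz": 3,"yaw": 0},
    {"jaw": 255,"dx": 0,"dy": 0,"dz": 1,"yaw": 0},
    {"jaw": 255,"dx": 0,"dy": -3,"dz": 0,"yaw": 0},
    {"jaw": 255,"dx": -1,"dy": -6,"dz": 0,"yaw": 0},
    {"jaw": 255,"dx": -2,"dy": -9,"dz": 0,"yaw": 0},
    {"jaw": 255,"dx": -2,"dy": -12,"dz": 0,"yaw": 0},
    {"jaw": 255,"dx": -3,"dy": -15,"dz": 0,"yaw": 0},
    {"jaw": 255,"dx": -3,"dy": -16,"dz": 0,"yaw": 0},
    {"jaw": 255,"dx": -3,"dy": -16,"dz": 0,"yaw": 0},
    {"jaw": 255,"dx": -3,"dy": -16,"dz": 0,"yaw": 0},
    {"jaw": 255,"dx": -3,"dy": -16,"dz": 0,"yaw": 0},
    {"jaw": 255,"dx": -3,"dy": -16,"dz": 0,"yaw": 0},
    {"jaw": 255,"dx": -3,"dy": -16,"dz": 0,"yaw": 0},
    {"jaw": 255,"dx": -3,"dy": -16,"dz": 0,"yaw": 0},
    {"jaw": 255,"dx": -3,"dy": -16,"dz": 0,"yaw": 0}
  ]
}}

```text
time_s: 12.77
eef_pos: [0.5336, -0.1027, 0.2092]
ee_rot: [-2.235, -2.208, 0.0]
wrist_force: [0.9, 0.0, -2.6]
grip_width: 0.0151
```

Emit:
{"fn": "servo_tool", "kwargs": {
  "steps": [
    {"jaw": 255,"dx": -3,"dy": -16,"dz": 0,"yaw": 0},
    {"jaw": 255,"dx": -3,"dy": -16,"dz": 0,"yaw": 0},
    {"jaw": 255,"dx": -3,"dy": -16,"dz": 0,"yaw": 0},
    {"jaw": 255,"dx": -3,"dy": -16,"dz": 0,"yaw": 0},
    {"jaw": 255,"dx": -3,"dy": -16,"dz": 0,"yaw": 0},
    {"jaw": 255,"dx": -3,"dy": -16,"dz": 0,"yaw": 0},
    {"jaw": 255,"dx": -3,"dy": -16,"dz": 0,"yaw": 0},
    {"jaw": 255,"dx": -3,"dy": -16,"dz": 0,"yaw": 0},
    {"jaw": 255,"dx": -3,"dy": -16,"dz": 0,"yaw": 0},
    {"jaw": 255,"dx": -3,"dy": -16,"dz": 0,"yaw": 0},
    {"jaw": 255,"dx": -3,"dy": -16,"dz": 0,"yaw": 0},
    {"jaw": 255,"dx": -3,"dy": -16,"dz": 0,"yaw": 0},
    {"jaw": 255,"dx": -3,"dy": -16,"dz": 0,"yaw": 0},
    {"jaw": 255,"dx": -2,"dy": -14,"dz": 0,"yaw": 0},
    {"jaw": 255,"dx": -1,"dy": -10,"dz": 0,"yaw": 0},
    {"jaw": 255,"dx": -1,"dy": -7,"dz": 0,"yaw": 0},
    {"jaw": 255,"dx": 0,"dy": -4,"dz": 0,"yaw": 0},
    {"jaw": 255,"dx": 0,"dy": -2,"dz": 0,"yaw": 0},
    {"jaw": 255,"dx": 0,"dy": 0,"dz": 0,"yaw": 0},
    {"jaw": 255,"dx": 0,"dy": 0,"dz": 0,"yaw": 0}
  ]
}}

```text
time_s: 14.43
eef_pos: [0.4916, -0.3453, 0.2093]
ee_rot: [-2.234, -2.209, -0.0]
wrist_force: [-0.6, 0.0, -2.2]
grip_width: 0.0155
```

Emit:
{"fn": "servo_tool", "kwargs": {
  "steps": [
    {"jaw": 255,"dx": -1,"dy": -2,"dz": -3,"yaw": 0},
    {"jaw": 255,"dx": -1,"dy": -3,"dz": -5,"yaw": 0},
    {"jaw": 255,"dx": -1,"dy": -2,"dz": -7,"yaw": 0},
    {"jaw": 255,"dx": 0,"dy": 0,"dz": -8,"yaw": 0},
    {"jaw": 255,"dx": 0,"dy": 0,"dz": -8,"yaw": 0},
    {"jaw": 255,"dx": 0,"dy": 0,"dz": -8,"yaw": 0},
    {"jaw": 255,"dx": 0,"dy": 0,"dz": -8,"yaw": 0},
    {"jaw": 255,"dx": 0,"dy": 0,"dz": -8,"yaw": 0},
    {"jaw": 255,"dx": 0,"dy": 0,"dz": -6,"yaw": 0},
    {"jaw": 255,"dx": 0,"dy": 0,"dz": -5,"yaw": 0},
    {"jaw": 255,"dx": 0,"dy": 0,"dz": -3,"yaw": 0},
    {"jaw": 255,"dx": 0,"dy": 0,"dz": -2,"yaw": 0},
    {"jaw": 255,"dx": 0,"dy": 0,"dz": 0,"yaw": 0},
    {"jaw": 255,"dx": 0,"dy": 0,"dz": 0,"yaw": 0}
  ]
}}

```text
time_s: 15.6
eef_pos: [0.4887, -0.3527, 0.1385]
ee_rot: [2.234, 2.209, 0.0]
wrist_force: [0.3, -0.5, -2.5]
grip_width: 0.0154
```

Run:
```python
from h import *
c=camera("side"); t=camera("top")
a=cv2.resize(c["frame"][80:170,300:420],(600,450),interpolation=2); b=cv2.resize(t["frame"][150:260,420:530],(200,200),interpolation=2)
im=np.zeros((450,800,3),np.uint8); im[:,:600]=a; im[:200,600:]=b; cv2.imwrite("pics/low.png",im); s=state(); print(s["eef_pos"],s["wrist_force"])
```

```text
[ 0.48880587 -0.35277988  0.13873933] [-0.71080329  0.15660314 -2.3125343 ]
```

View pics/low.png

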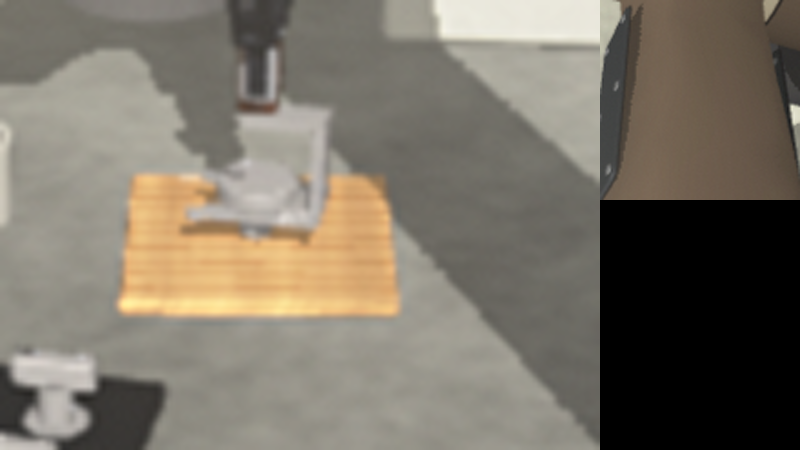

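The knob rides squarely on the prongs, just above the trivet (puller at about (260,215) in the crop). I'll lower slowly now.

Emit:
{"fn": "servo_tool", "kwargs": {
  "steps": [
    {"jaw": 255,"dx": 0,"dy": 0,"dz": -2,"yaw": 0},
    {"jaw": 255,"dx": 0,"dy": 0,"dz": -2,"yaw": 0},
    {"jaw": 255,"dx": 0,"dy": 0,"dz": -2,"yaw": 0},
    {"jaw": 255,"dx": 0,"dy": 0,"dz": -2,"yaw": 0},
    {"jaw": 255,"dx": 0,"dy": 0,"dz": -2,"yaw": 0},
    {"jaw": 255,"dx": 0,"dy": 0,"dz": -2,"yaw": 0},
    {"jaw": 255,"dx": 0,"dy": 0,"dz": -2,"yaw": 0},
    {"jaw": 255,"dx": 0,"dy": 0,"dz": -2,"yaw": 0},
    {"jaw": 255,"dx": 0,"dy": 0,"dz": -2,"yaw": 0},
    {"jaw": 255,"dx": 0,"dy": 0,"dz": -2,"yaw": 0},
    {"jaw": 255,"dx": 0,"dy": 0,"dz": -2,"yaw": 0},
    {"jaw": 255,"dx": 0,"dy": 0,"dz": -1,"yaw": 0},
    {"jaw": 255,"dx": 0,"dy": 0,"dz": 0,"yaw": 0},
    {"jaw": 255,"dx": 0,"dy": 0,"dz": 0,"yaw": 0}
  ]
}}

```text
time_s: 16.87
eef_pos: [0.4886, -0.3527, 0.1153]
ee_rot: [-2.234, -2.209, 0.0]
wrist_force: [-0.4, 0.8, -1.3]
grip_width: 0.0152
```

Emit:
{"fn": "servo_tool", "kwargs": {
  "steps": [
    {"jaw": 255,"dx": 0,"dy": 0,"dz": -1,"yaw": 0},
    {"jaw": 255,"dx": 0,"dy": 0,"dz": -1,"yaw": 0},
    {"jaw": 255,"dx": 0,"dy": 0,"dz": 0,"yaw": 0},
    {"jaw": 255,"dx": 0,"dy": 0,"dz": 0,"yaw": 0}
  ]
}}

```text
time_s: 17.2
eef_pos: [0.4885, -0.3526, 0.1132]
ee_rot: [-2.234, -2.209, 0.0]
wrist_force: [-0.2, -0.5, -1.6]
grip_width: 0.0153
```

Emit:
{"fn": "servo_tool", "kwargs": {
  "steps": [
    {"jaw": 255,"dx": 0,"dy": 0,"dz": -1,"yaw": 0},
    {"jaw": 255,"dx": 0,"dy": 0,"dz": 0,"yaw": 0},
    {"jaw": 255,"dx": 0,"dy": 0,"dz": 0,"yaw": 0}
  ]
}}

```text
time_s: 17.45
eef_pos: [0.4886, -0.3526, 0.1122]
ee_rot: [-2.234, -2.209, 0.0]
wrist_force: [-0.3, 0.1, -1.8]
grip_width: 0.0155
```

Emit:
{"fn": "servo_tool", "kwargs": {
  "steps": [
    {"jaw": 255,"dx": 0,"dy": 0,"dz": -0.5,"yaw": 0},
    {"jaw": 255,"dx": 0,"dy": 0,"dz": 0,"yaw": 0},
    {"jaw": 255,"dx": 0,"dy": 0,"dz": 0,"yaw": 0}
  ]
}}

```text
time_s: 17.7
eef_pos: [0.4885, -0.3527, 0.1118]
ee_rot: [-2.234, -2.209, 0.0]
wrist_force: [-0.3, -0.2, -1.6]
grip_width: 0.0153
```

Emit:
{"fn": "servo_tool", "kwargs": {
  "steps": [
    {"jaw": 255,"dx": 0,"dy": 0,"dz": -0.5,"yaw": 0},
    {"jaw": 255,"dx": 0,"dy": 0,"dz": 0,"yaw": 0},
    {"jaw": 255,"dx": 0,"dy": 0,"dz": 0,"yaw": 0}
  ]
}}

```text
time_s: 17.95
eef_pos: [0.4887, -0.3527, 0.1115]
ee_rot: [2.233, 2.209, 0.0]
wrist_force: [-1.9, 0.9, 0.4]
grip_width: 0.0153
```

Emit:
{"fn": "servo_tool", "kwargs": {
  "steps": [
    {"jaw": 255,"dx": 0,"dy": 0,"dz": -0.5,"yaw": 0},
    {"jaw": 255,"dx": 0,"dy": 0,"dz": 0,"yaw": 0},
    {"jaw": 255,"dx": 0,"dy": 0,"dz": 0,"yaw": 0}
  ]
}}

```text
time_s: 18.2
eef_pos: [0.4887, -0.3527, 0.1115]
ee_rot: [2.233, 2.209, 0.0]
wrist_force: [-1.3, 1.7, 5.6]
grip_width: 0.0154
```

Emit:
{"fn": "servo_tool", "kwargs": {
  "steps": [
    {"jaw": 255,"dx": 0,"dy": 0,"dz": -0.5,"yaw": 0},
    {"jaw": 255,"dx": 0,"dy": 0,"dz": 0,"yaw": 0},
    {"jaw": 255,"dx": 0,"dy": 0,"dz": 0,"yaw": 0}
  ]
}}

```text
time_s: 18.45
eef_pos: [0.4887, -0.3527, 0.1115]
ee_rot: [2.233, 2.209, 0.0]
wrist_force: [-2.7, 4.0, 9.9]
grip_width: 0.0152
```

Emit:
{"fn": "servo_tool", "kwargs": {
  "steps": [
    {"jaw": 255,"dx": 0,"dy": 0,"dz": 1,"yaw": 0},
    {"jaw": 255,"dx": 0,"dy": 0,"dz": 0,"yaw": 0},
    {"jaw": 180,"dx": 0,"dy": 0,"dz": 0,"yaw": 0},
    {"jaw": 150,"dx": 0,"dy": 0,"dz": 0,"yaw": 0},
    {"jaw": 100,"dx": 0,"dy": 0,"dz": 0,"yaw": 0},
    {"jaw": 50,"dx": 0,"dy": 0,"dz": 0,"yaw": 0},
    {"jaw": 0,"dx": 0,"dy": 0,"dz": 0,"yaw": 0},
    {"jaw": 0,"dx": 0,"dy": 0,"dz": 0,"yaw": 0},
    {"jaw": 0,"dx": 0,"dy": 0,"dz": 0,"yaw": 0},
    {"jaw": 0,"dx": 0,"dy": 0,"dz": 0,"yaw": 0},
    {"jaw": 0,"dx": 0,"dy": 0,"dz": 0,"yaw": 0},
    {"jaw": 0,"dx": 0,"dy": 0,"dz": 0,"yaw": 0}
  ]
}}

```text
time_s: 19.45
eef_pos: [0.4886, -0.3526, 0.1113]
ee_rot: [-2.234, -2.209, 0.0]
wrist_force: [-0.0, -0.3, 0.1]
grip_width: 0.0857
```

Emit:
{"fn": "servo_tool", "kwargs": {
  "steps": [
    {"jaw": 0,"dx": 0,"dy": 0,"dz": 4,"yaw": 0},
    {"jaw": 0,"dx": 0,"dy": 0,"dz": 8,"yaw": 0},
    {"jaw": 0,"dx": 0,"dy": 0,"dz": 15,"yaw": 0},
    {"jaw": 0,"dx": 0,"dy": 0,"dz": 20,"yaw": 0},
    {"jaw": 0,"dx": 0,"dy": 0,"dz": 25,"yaw": 0},
    {"jaw": 0,"dx": 0,"dy": 0,"dz": 25,"yaw": 0},
    {"jaw": 0,"dx": 0,"dy": 0,"dz": 25,"yaw": 0},
    {"jaw": 0,"dx": 0,"dy": 20,"dz": 15,"yaw": 0},
    {"jaw": 0,"dx": 0,"dy": 35,"dz": 0,"yaw": 0},
    {"jaw": 0,"dx": 0,"dy": 35,"dz": 0,"yaw": 0},
    {"jaw": 0,"dx": 0,"dy": 35,"dz": 0,"yaw": 0},
    {"jaw": 0,"dx": 0,"dy": 35,"dz": 0,"yaw": 0},
    {"jaw": 0,"dx": 0,"dy": 35,"dz": 0,"yaw": 0},
    {"jaw": 0,"dx": 0,"dy": 35,"dz": 0,"yaw": 0},
    {"jaw": 0,"dx": 0,"dy": 35,"dz": 0,"yaw": 0},
    {"jaw": 0,"dx": 0,"dy": 35,"dz": 0,"yaw": 0},
    {"jaw": 0,"dx": 0,"dy": 20,"dz": 0,"yaw": 0},
    {"jaw": 0,"dx": 0,"dy": 0,"dz": 0,"yaw": 0},
    {"jaw": 0,"dx": 0,"dy": 0,"dz": 0,"yaw": 0}
  ]
}}

```text
time_s: 21.03
eef_pos: [0.4887, -0.0316, 0.2492]
ee_rot: [2.23, 2.211, 0.002]
wrist_force: [-0.2, -0.9, -0.2]
grip_width: 0.0857
```

Run:
```python
from h import *
c=camera("side"); t=camera("top")
a=cv2.resize(c["frame"][80:170,300:390],(400,400),interpolation=2); b=cv2.resize(t["frame"][150:260,420:530],(400,400),interpolation=2)
cv2.imwrite("pics/end.png",np.hstack([a,b])); s=state(); print(s["time_s"],s["eef_pos"],s["wrist_force"],s["grip_width"])
for n,q,bx in(("top",t,(150,260,420,530)),("side",c,(80,150,310,395))):
    w=pts(q)[bx[0]:bx[1],bx[2]:bx[3]]; f=q["frame"][bx[0]:bx[1],bx[2]:bx[3]]; z=w[...,2]
    hs=cv2.cvtColor(f,cv2.COLOR_BGR2HSV); br=(hs[...,1]>110)&((hs[...,0]<15)|(hs[...,0]>170))
    for nm,m in(("handle top",br&(z>.115)&(z<.14)),("arm",(z>.07)&(z<.083)),("head",(z>.044)&(z<.055))):
        p=w[m]; print(n,nm,m.sum(),np.round(np.median(p,0)*1e3,1) if len(p) else "")
```

```text
21.1333 [ 0.48859302 -0.03291758  0.24885154] [-0.42440039  0.43646926  0.84783815] 0.08525812672078596
top handle top 84 [ 488.6 -348.7  126. ]
top arm 167 [ 462.2 -347.6   76.9]
top head 183 [ 491.4 -340.1   49.9]
side handle top 25 [ 490.1 -345.8  121.1]
side arm 85 [ 468.5 -344.4   76. ]
side head 122 [ 487.6 -347.2   49.1]
```

View pics/end.png

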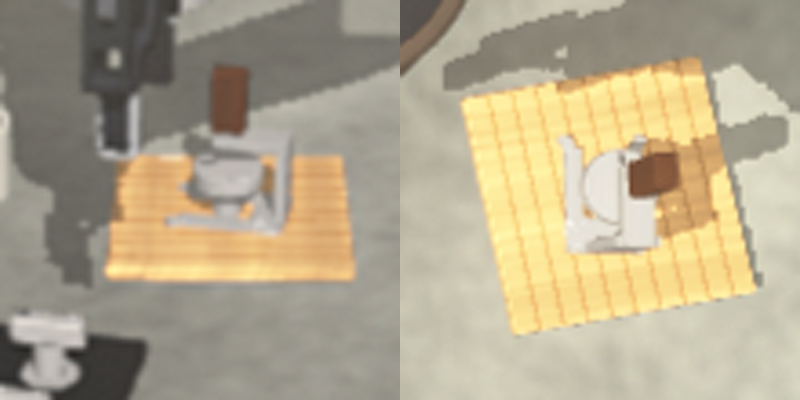

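The puller stands upright on the trivet with the knob in its slot, and the gripper is clear of everything.

```bash
python3 -c "
from rig import *
print(hand_in())"
```

```text
the job is handed in; nothing more can be done
None
```

I gripped the steel puller by its handle, slid its prongs under the round knob and pulled it straight up off its spindle. I then carried the knob over the two bar knobs, set the puller down on the trivet and let go. The job was handed in at about 21 s of the 64 s allowed; no verdict was reported.

**Lift:** the side picture shows the knob resting on the prongs, with its spindle bare. By the arm's height the knob stood about 51 mm above the counter.

**Final check, heights:** the puller stands upright, with its handle top at 121–126 mm and its arm at about 76 mm, which puts its foot on the 10 mm trivet. The knob's head top is at about 50 mm, so its stem also stands on the trivet. It sits in the slot between the prongs.

**Final check, position:** the handle is about 6 mm from the measured trivet centre, and the gripper is open and well clear.

**Disagreements:** the two cameras differed by up to about 6 mm, in the trivet's y (-355 mm from the top, -349 mm from the side) and in the handle top's height (126 mm and 121 mm). All of this is well within the allowed 85 mm and 30 mm. In the top view the arm hides part of the knob's head, so its position there (y -340 mm) is off. No check failed.

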